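# Catch the falling enclosure lid and lower it shut

## Robot

A 7-joint arm with a two-finger parallel gripper is mounted at the origin on the work surface. World frame = base frame: x ahead of the robot, y to its left, z up, the work surface at z = 0. Lengths are in m, angles in rad, forces in N, time in s.
With the tool pointing down it reaches from about 0.4 to 0.85 m from the base axis. Payload 10.4 kg.
Tool frame: the origin (TCP) lies at the very end of the fingers, on their centre line; the grasp point (between the pads) lies 19 mm behind it (r.grasp_offset is the z of the grasp point in the tool frame, in m); z points along the fingers, y is the line along which they close (so a half turn about z gives the same grasp; the last joint's range is limited). The gripper opens to 85 mm and grips with 20 to 120 N. Pads are 22 mm wide; open, the fingers measure 114 mm over their backs; the gripper's body (76 mm by 85 mm) begins 54 mm behind the grasp point. The pads swing forward as they close: fully open they stand 13 mm farther back than shut.
Start: joints at [1.125, 0.332, -0.065, 1.46, 0.022, 1.35, -0.088], TCP at [0.256, -0.57, 0.231] pointing down, gripper open.
Joint ranges: [-2.6, 2.6], [-0.5, 2.12], [-1.47, 1.34], [0.16, 2.42], [-1.27, 4.41], [0.06, 2.06], [-2.6, 2.6]. Speed limits (rad/s): [2.22, 2.22, 2.79, 2.79, 3.14, 3.14, 3.14].

## Interface

Orientations are given as a unit quaternion [x, y, z, w].
In Python, from rig import r gives the robot as it stands.
- The arm moves only by the tool servo_tool, never from a script. Its argument "targets" is a list of rows, each a list of 3 entries, a list of its own where there are three numbers: the turn, a rotation vector about the tool's x, y, z in units of 5 degrees (1.0 is 5 degrees), then the shift along the tool's x, y, z in units of 50 mm (1.0 is 50 mm), then the opening, from 0 (shut) to 1 (fully open). A call has 1 to 10 rows; each row is the pose to reach, as a shift and turn from the pose commanded when the call began, along the tool's axes at that moment; what a row does not reach only later rows make up. A row lasts 1/10 s, in which the tool goes at most 50 mm and 8.59 degrees, less where a joint would pass 70% of its speed; a pose out of reach is approached as far as the arm can. A call with a gripper value outside its range is refused whole. The fingers move at their own pace and stop on an object; "newtons" is the grip in N (left out, the last holds). Time passes only in rows, so rows that repeat a pose let the fingers close. It gives the time, the measured TCP pose, the force, the opening and the grip force at its end, in the units of the state.
- r.observe(): the state, without advancing time (a new reading comes with each control period).
- r.grab_frame(name): name is "scene" or "side" or "wrist"; returns the picture (400x640x3 uint8, red, green, blue); there is no depth.
- r.get_calibration(name): a dict with "fov_y" (degrees; the focal length in pixels is half the picture's height over the tangent of half this angle, whatever the lens; pixels are square), "cx", "cy" (the principal point, pixels), "dist_coeffs" ([k1, k2, p1, p2, k3] as OpenCV has them; the pictures are not rectified), "rvec" (rotation vector, rad) and "tvec" (3), from world to camera coordinates, as OpenCV has them; the wrist camera has in their place "hand_eye" (4x4, takes a point from camera to tool coordinates, whose origin is the TCP and whose axes are the flange's). Camera axes: x right, y down, z forward; pixel columns grow to the right and rows downward; lengths in m; the calibration is good to about 2 mm. A picture is of the moment at which its call begins: read the wrist's pose just before it. get_calibration takes no time and is no camera call.
- r.sign_off(): hands the job in; it is judged then, once.
The state is a dict: "time_s": time; "joint_positions": joint angles; "dq": joint speeds; "tau": joint torques, N m; "eef_pos": TCP position; "orientation": TCP orientation; "wrist_force": force on the tool from outside, world axes, zero at the start; "torque": the same for the moment, N m; "opening": opening from 0.0 (shut) to 1.0 (fully open); "grip_force": force on a finger pad.
Only numpy, scipy, OpenCV 4.12 (cv2) and the standard library are available. Lean on these libraries where they do the work, as an engineer would, in place of code of your own. Each camera call takes 0.05 s, during which the arm holds its last target. There are 200 camera calls.

## Task

Close the lid of the steel test enclosure without letting it bang. With the fingers, tip the standing lid towards you until it falls by itself, catch it from below on the back or side of the fingers while it is still clearly open, and lower it slowly until it is fully shut, then move clear. Do not grip the lid, be gentle with it, and leave the carton, spool, jar and screwdriver where they are.

Things in the scene. Friction and masses are not known exactly. Their poses are not given: they have to be found in the camera images.
- enclosure: open-topped stainless test enclosure fixed to the bench, 105 (own x) x 200 (own y) x 145 mm high; origin at the centre of its underside, on the bench. Its own -x side (front) faces roughly towards the robot, its own +x wall carries the lid's hinge
- lid (a joint): lid hinge, rad: 0 = shut, 1.57 = upright, 1.8 = stop, leaning away from the robot. Friction holds the lid where left between about 1.44 and 1.7; tipped below about 1.4 (surely 1.34) towards the robot it falls by itself, slowly at first (some 3 s from 1.3 to shut), then faster, damped: 0.55 to 0.9 rad/s at the end, a bang. 0.2 rad/s is a gentle lowering
- lid_lip (a point): middle of the lid's free front edge (red strip), on the underside. Lid: flat plate, 135 mm from hinge to this edge, 206 wide, 6 thick, 0.30 to 0.42 kg; about 2 N here carries it. Site moves with it: own x from edge to hinge, y along the edge, z out of the outer face. Shut, the edge is 145 mm up and overhangs the front wall by 30 mm, so slanting fingers can carry it from below until shut
- lid_hinge (a point): middle of the hinge line, which runs along the enclosure's own y on top of its +x wall, 145.5 mm above the bench; the plane of the lid's underside passes through it. Its position does not change as the lid turns
- carton: loose yellow and black carton 90 x 60 x 45 mm high, origin at the centre of its underside; to be left alone
- spool: loose spool with aluminium flanges and a copper-coloured core, 52 mm diameter, 50 mm high, origin at the centre of its underside; to be left alone
- jar: loose clear jar with blue cap, 48 mm diameter, 60 mm high, origin at the centre of its underside; to be left alone
- driver: loose screwdriver with orange handle, 180 mm long, lying on the bench along its own x; to be left alone

How it is judged:
On the way, in this order (a step that is already met when the one before it is completed fails the run):
1. the lid has been tipped and is falling by itself, with no finger on it (value of joint lid between 0.3 and 1.45 rad and velocity of joint lid below -0.06 rad/s and contact force between the fingers and lid below 0.05 N), for 0.15 s.
2. the fingers have caught it from below while it was still open by more than 0.15 rad: it rests on them and moves down slower than 0.35 rad/s (value of joint lid between 0.15 and 1.3 rad and velocity of joint lid above -0.35 rad/s and contact force between the fingers and lid above 0.3 N), for 0.2 s.
3. the lid is shut (value of joint lid below 0.03 rad), for 0.1 s.
At the end, for the whole second after the job is handed in: the lid is shut within 0.03 rad and still; carton, spool, jar and screwdriver are within 15 mm of where they stood (value of joint lid below 0.03 rad and velocity of joint lid between -0.05 and 0.05 rad/s and distance of each of carton, spool, jar, driver from where it was at the start of the episode below 0.015 m); the robot touches nothing.
It fails at once if the lid comes down faster than 0.35 rad/s in its last stretch (between 0.2 and 0.04 rad open) (value of joint lid between 0.04 and 0.2 rad and velocity of joint lid below -0.35 rad/s).
It fails at once if the lid is gripped between the fingers (x of the grasp point in the frame of lid_lip between -0.005 and 0.135 m and y of the grasp point in the frame of lid_lip between -0.103 and 0.103 m and z of the grasp point in the frame of lid_lip between -0.002 and 0.008 m and contact force between the fingers and lid above 1 N).
It fails at once if the fingers press on the lid with more than 25 N (contact force between the fingers and lid above 25 N).
It fails at once if a bystander is shoved, lifted or knocked over (moved more than 15 mm) (distance of any of carton, spool, jar, driver from where it was at the start of the episode above 0.015 m).
It also fails if it takes over 54 s, if anything falls off the work surface, if the arm or the gripper's body presses on something with over 40 N, if the wrist force passes 120 N, or if a joint passes its speed limit or range.

## Working session

There is one attempt and no reset: what is moved stays moved. The work goes in short steps, Python scripts to look and compute and a tool call to move; the robot and the scene stay as the last step left them, time stands still between calls to the robot, and variables do not carry over. Pictures are saved under pics/ and viewed, at most 10 in all, crops included, and the job is handed in when it is done.

Besides the shell and the picture viewer there is one more tool, called after "Request:" as a command line: name --argument value ..., lists and objects as JSON in quotes. servo_tool: Moves the arm, as the interface text tells. Its arguments: {"type":"object","properties":{"targets":{"type":"array"},"newtons":{"type":"number"}},"required":["targets"]}

```bash
ls; mkdir -p pics
python3 - <<'E'
from rig import r
import cv2
for n in("scene","side"):
    im=r.grab_frame(n); cv2.imwrite(f"pics/{n}0.png",im[:,:,::-1]); print(n,r.get_calibration(n))
print(r.observe()); print(r.get_calibration("wrist"),r.grasp_offset)
E
```

```text
pics
scene {'fov_y': 42.189693523663834, 'cx': 310.3084450145306, 'cy': 183.93270045854842, 'dist_coeffs': array([-0.08383817,  0.        ,  0.        ,  0.        ,  0.        ]), 'rvec': array([ 0.79086507,  2.56982064, -1.10777903]), 'tvec': array([ 0.47391514, -0.16453748,  1.59956916])}
side {'fov_y': 57.441492543643676, 'cx': 320.3345461528242, 'cy': 195.26624340846658, 'dist_coeffs': array([-0.02055979,  0.        ,  0.        ,  0.        ,  0.        ]), 'rvec': array([ 2.19517658, -0.87776683,  0.34831245]), 'tvec': array([-0.41318001,  0.36924714,  0.54957566])}
{'time_s': 0.1, 'joint_positions': array([ 1.12541536,  0.33284786, -0.06466911,  1.46083544,  0.02158349,
        1.34988912, -0.08848766]), 'dq': array([ 9.07557782e-04, -3.07922994e-03, -1.63040321e-03, -3.41500625e-03,
        1.85698381e-05, -6.74033857e-04,  3.40792721e-04]), 'tau': array([ 2.32687242e-03, -6.26747131e+01,  4.99700953e-02, -3.92431033e+01,
        1.65472931e-02,  7.06299194e-03,  6.85346009e-06]), 'eef_pos': array([ 0.25628962, -0.56968063,  0.23058138]), 'orientation': array([ 9.77740090e-01,  2.09818738e-01, -1.59162600e-04, -6.22647342e-04]), 'wrist_force': array([-0.48410199, -0.05315088, -0.38015569]), 'torque': array([-0.00763296, -0.01168306, -0.00128468]), 'grip_force': 0.0, 'opening': 1.0039672632830339}
{'fov_y': 60.63216939911344, 'cx': 313.05354003271833, 'cy': 200.59360360499795, 'dist_coeffs': array([-0.05912005,  0.        ,  0.        ,  0.        ,  0.        ]), 'hand_eye': array([[ 3.78242283e-04, -9.47609893e-01, -3.19429722e-01,
         8.14542888e-02],
       [ 9.99999921e-01,  3.97747818e-04,  4.17145088e-06,
        -6.79702264e-05],
       [ 1.23099567e-04, -3.19429699e-01,  9.47609969e-01,
        -1.43166567e-01],
       [ 0.00000000e+00,  0.00000000e+00,  0.00000000e+00,
         1.00000000e+00]])} -0.0187
```

View pics/scene0.png

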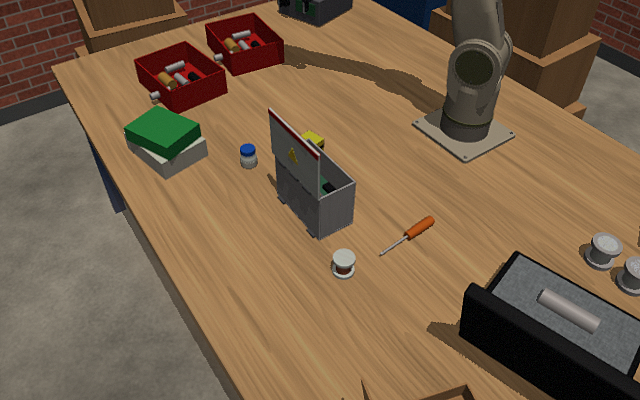

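View pics/side0.png

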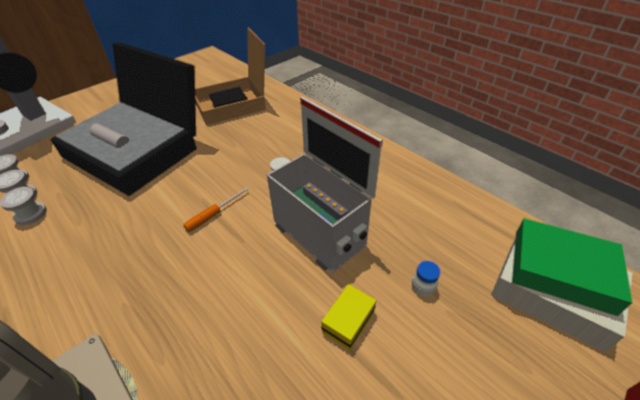

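Run:
```python
import cv2,numpy as np
a=cv2.imread("pics/scene0.png")[95:245,250:370]; b=cv2.imread("pics/side0.png")[90:270,255:395]
f=lambda i,s:cv2.resize(i,None,fx=s,fy=s,interpolation=cv2.INTER_CUBIC)
a=f(a,3);b=f(b,3)
c=np.zeros((540,780,3),np.uint8);c[:a.shape[0],:360]=a;c[:540,360:]=b
cv2.imwrite("pics/crop.png",c)
for n in("scene","side"):
    im=cv2.imread(f"pics/{n}0.png").astype(int);B,G,R=im[...,0],im[...,1],im[...,2]
    m=((R>90)&(G<50)&(B<60)).astype(np.uint8)
    x0,y0,x1,y1=(260,100,330,170) if n=="scene" else (290,90,390,160)
    k=np.zeros_like(m);k[y0:y1,x0:x1]=m[y0:y1,x0:x1]
    p=cv2.findNonZero(k);print(n,len(p),cv2.boxPoints(cv2.minAreaRect(p)))
```

```text
scene 1 [[320. 154.]
 [320. 154.]
 [320. 154.]
 [320. 154.]]
side 12 [[299.40002  102.20001 ]
 [301.        99.000015]
 [373.40002  135.20001 ]
 [371.80005  138.40001 ]]
```

View pics/crop.png

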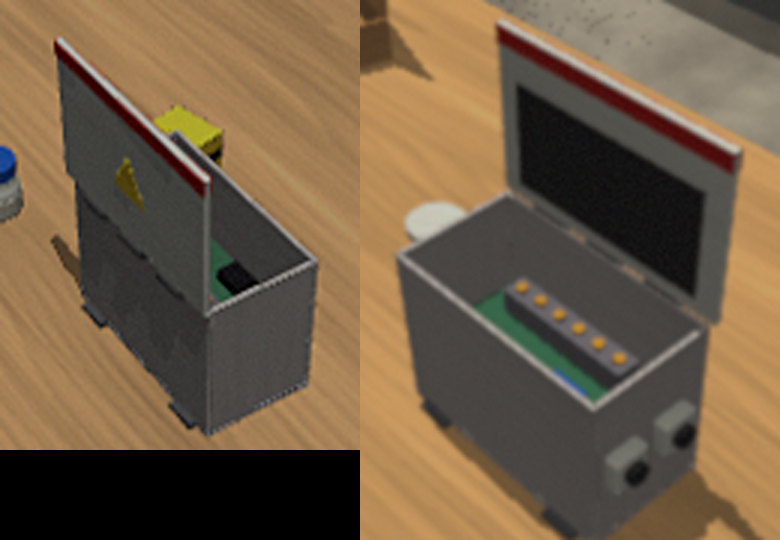

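```bash
cat > h.py <<'E'
import cv2,numpy as np
from rig import r
def cam(n):
    c=r.get_calibration(n);f=200/np.tan(np.radians(c["fov_y"]/2))
    return np.array([[f,0,c["cx"]],[0,f,c["cy"]],[0,0,1]]),c["dist_coeffs"],c
def ray(n,p):
    K,d,c=cam(n);R=cv2.Rodrigues(c["rvec"])[0]
    q=cv2.undistortPoints(np.array([[p]],float),K,d)[0,0]
    v=R.T@[q[0],q[1],1];return -R.T@c["tvec"],v/np.linalg.norm(v)
def plane(n,p,z):
    o,v=ray(n,p);return o+v*(z-o[2])/v[2]
def tri(p,q):
    o1,v1=ray("scene",p);o2,v2=ray("side",q)
    t=np.linalg.lstsq(np.c_[v1,-v2],o2-o1,rcond=None)[0]
    a,b=o1+t[0]*v1,o2+t[1]*v2;return (a+b)/2,np.linalg.norm(a-b)
E
python3 - <<'E'
from h import *
np.set_printoptions(precision=4,suppress=True)
print("lip jar",tri((269,108.3),(381.7,141.7)));print("lip spool",tri((320,155),(301.7,98.3)))
for n,p,q in(("FS",(355,182.3),(268.3,175.7)),("FJ",(308.3,140),(333.7,225.7)),("RS",(319.3,199.3),(305.7,155))):print(n,tri(p,q),plane("side",q,.145),plane("scene",p,.145))
print("RJ",plane("side",(369,200),.145))
for n,p,q,z in (("spool",(343.5,256),(280,164),.05),("jar",(248,149),(428,270),.06)):print(n,plane("scene",p,z),plane("side",q,z))
print("carton top corners side",[plane("side",p,.045) for p in((322,325),(351,287),(376,301),(352,342))])
print("driver",plane("side",(187,227),.015),plane("side",(247,190),.005))
E
```

```text
lip jar (array([ 0.6278, -0.0917,  0.2782]), np.float64(0.0008302475144293776))
lip spool (array([0.6273, 0.1132, 0.2785]), np.float64(0.002710150711696019))
FS (array([0.5223, 0.1102, 0.1422]), np.float64(0.0027908931555634432)) [0.5216 0.1064 0.145 ] [0.523  0.1132 0.145 ]
FJ (array([ 0.5233, -0.0839,  0.1422]), np.float64(0.001613531909759055)) [ 0.5223 -0.086   0.145 ] [ 0.5247 -0.0804  0.145 ]
RS (array([0.6244, 0.1085, 0.1419]), np.float64(0.003777134487815238)) [0.6234 0.1043 0.145 ] [0.6248 0.1122 0.145 ]
RJ [ 0.6169 -0.0866  0.145 ]
spool [0.6284 0.2158 0.05  ] [0.6299 0.218  0.05  ]
jar [ 0.6262 -0.2303  0.06  ] [ 0.6246 -0.2351  0.06  ]
carton top corners side [array([ 0.411 , -0.1711,  0.045 ]), array([ 0.5013, -0.154 ,  0.045 ]), array([ 0.5127, -0.2051,  0.045 ]), array([ 0.4265, -0.2272,  0.045 ])]
driver [0.3592 0.2251 0.015 ] [0.5351 0.2414 0.005 ]
```

Request:
servo_tool --targets '[[[0, 0, 4.84], [8.1, -9.07, -2.5], 0], [[0, 0, 4.84], [8.1, -9.07, -2.5], 0], [[0, 0, 4.84], [8.1, -9.07, -2.5], 0], [[0, 0, 4.84], [8.1, -9.07, -2.5], 0], [[0, 0, 4.84], [8.1, -9.07, -2.5], 0], [[0, 0, 4.84], [8.1, -9.07, -2.5], 0], [[0, 0, 4.84], [8.1, -9.07, -2.5], 0], [[0, 0, 4.84], [8.1, -9.07, -2.5], 0], [[0, 0, 4.84], [8.1, -9.07, -2.5], 0], [[0, 0, 4.84], [8.1, -9.07, -2.5], 0]]' --newtons 20

```text
time_s: 1.1
eef_pos: [0.4041, -0.1009, 0.3323]
orientation: [1.0, 0.0, 0.0, 0.0]
wrist_force: [1.3, 0.1, -0.5]
opening: -0.0
grip_force: 0.0
```

```bash
cat >> h.py <<'E'
from scipy.spatial.transform import Rotation as Ro
np.set_printoptions(precision=3,suppress=True)
def tgt(tilt): # tool x,y,z at tilt (deg from straight down, fingers towards +x)
    t=np.radians(tilt);z=np.array([np.sin(t),0,-np.cos(t)]);y=np.array([0,-1.,0]);return Ro.from_matrix(np.c_[np.cross(y,z),y,z])
def units(p0,R0,p,tilt):
    return ((R0.inv()*tgt(tilt)).as_rotvec(degrees=True)/5).round(2),(R0.inv().apply(np.array(p)-p0)/.05).round(2)
def state():
    s=r.observe();R=Ro.from_quat(s["orientation"]);z=R.as_matrix()[:,2]
    print("t",s["time_s"],"p",s["eef_pos"],"zaxis",z,"q",s["joint_positions"],"F",s["wrist_force"],"op",s["opening"]);return s["eef_pos"],R
E
python3 -c "
from h import *
p,R=state();print(units(p,R,(.42,.011,.33),0),units(p,R,(.45,.011,.30),45))"
```

```text
t 1.1 p [ 0.404 -0.101  0.332] zaxis [ 0.    -0.001 -1.   ] q [ 0.673 -0.158 -0.467  1.769 -0.071  1.515 -1.355] F [ 1.298  0.131 -0.542] op -0.00026234581481181707
(array([ 0.01, -0.  ,  0.  ]), array([ 0.32, -2.24,  0.04])) (array([0.  , 9.  , 0.01]), array([ 0.92, -2.24,  0.64]))
```

Request:
servo_tool --targets '[[[0, 1, 0], [0.3, -1.2, 0], 0], [[0, 3, 0], [0.5, -2.24, 0.2], 0], [[0, 5, 0], [0.6, -2.24, 0.4], 0], [[0, 7, 0], [0.7, -2.24, 0.6], 0], [[0, 9, 0], [0.9, -2.24, 0.64], 0], [[0, 9, 0], [0.9, -2.24, 0.64], 0], [[0, 9, 0], [0.9, -2.24, 0.64], 0], [[0, 9, 0], [0.9, -2.24, 0.64], 0], [[0, 9, 0], [0.9, -2.24, 0.64], 0]]'

```text
time_s: 2.0
eef_pos: [0.4818, 0.0293, 0.2708]
orientation: [0.941, 0.009, 0.337, -0.001]
wrist_force: [0.2, 2.0, 0.3]
opening: -0.002
grip_force: 0.0
```

```bash
python3 -c "
from h import *
p,R=state();print(units(p,R,(.45,.011,.20),45),units(p,R,(.495,.011,.115),45),units(p,R,(.495,.011,.115),55))"
```

```text
t 2.0 p [0.482 0.029 0.271] zaxis [ 0.635  0.007 -0.772] q [ 0.257 -0.498 -0.381  2.291 -0.159  0.634 -1.602] F [0.213 1.97  0.313] op -0.0021665048551810775
(array([-0.09,  1.11,  0.18]), array([-1.4 ,  0.35,  0.69])) (array([-0.09,  1.11,  0.18]), array([-1.78,  0.36,  2.57])) (array([-0.11,  3.11,  0.18]), array([-1.78,  0.36,  2.57]))
```

```bash
cat > fk.py <<'E'
import numpy as np, itertools
from scipy.optimize import least_squares
from scipy.spatial.transform import Rotation as Ro
D=[([1.1254,.3328,-.0647,1.4608,.0216,1.3499,-.0885],[.2563,-.5697,.2306],[0,0,-1]),
([.673,-.158,-.467,1.769,-.071,1.515,-1.355],[.404,-.101,.332],[0,-.001,-1]),
([.257,-.498,-.381,2.291,-.159,.634,-1.602],[.482,.029,.271],[.635,.007,-.772])]
def fk(q,L,s):
    e=np.eye(3);R=Ro.identity();p=e[2]*L[0]
    R=Ro.from_euler("ZYZ",[s[0]*q[0],q[1],s[1]*q[2]]);p=p+R.apply([L[4],0,L[1]])
    R=R*Ro.from_euler("YZ",[q[3],s[2]*q[4]]);p=p+R.apply([L[5],0,L[2]])
    R=R*Ro.from_euler("Y",q[5]);p=p+R.apply([0,0,L[3]])
    return p,R.apply([0,0,1])
E
python3 - <<'E'
from fk import *
for s in itertools.product([1,-1],repeat=3):
    f=lambda L:np.concatenate([np.r_[fk(q,L,s)[0]-p,.2*(fk(q,L,s)[1]-z)] for q,p,z in D])
    o=least_squares(f,[.3,.4,.4,.25,0,0]);print(s,o.cost,o.x.round(4))
E
```

```text
(1, 1, 1) 0.1644475346331932 [ 2.7971 -0.9044  0.3564  0.1565 -0.0405  1.49  ]
(1, 1, -1) 0.14704771189568125 [ 1.0519 -1.6563  0.0111 -0.7035  0.1394 -0.1339]
(1, -1, 1) 0.17095919981730084 [ 1.6232 -0.9778  0.0904  0.1098 -0.1236  0.316 ]
(1, -1, -1) 0.15649141188685428 [-6.5384 -3.5891 -1.5032 -3.2766  0.6909 -6.963 ]
(-1, 1, 1) 0.08092320140407522 [-10.5004  -2.9017  -1.5872  -4.0148   0.9388  -9.6134]
(-1, 1, -1) 0.017471365294324283 [ 1.018   1.0866  0.6686  0.9622 -0.2137  0.7809]
(-1, -1, 1) 0.00277384391860388 [ 0.1831  0.4418  0.4772  0.3236 -0.0005 -0.0608]
(-1, -1, -1) 0.00262405581296222 [-0.5978  0.154   0.3239 -0.0236  0.0771 -0.7742]
```

```bash
python3 -c "
from h import *
p,R=state()
for q in((.45,.011,.22),(.488,.011,.128),(.465,.011,.128)):print(units(p,R,q,40))"
```

```text
t 2.0 p [0.482 0.029 0.271] zaxis [ 0.635  0.007 -0.772] q [ 0.257 -0.498 -0.381  2.291 -0.159  0.634 -1.602] F [0.213 1.97  0.313] op -0.0021665048551810775
(array([-0.09,  0.11,  0.19]), array([-1.14,  0.35,  0.38]))
(array([-0.09,  0.11,  0.19]), array([-1.73,  0.35,  2.28]))
(array([-0.09,  0.11,  0.19]), array([-2.08,  0.35,  1.99]))
```

Request:
servo_tool --targets '[[[-0.1, 0.1, 0.2], [-0.7, 0.3, 0.2], 0], [[-0.1, 0.1, 0.2], [-1.14, 0.35, 0.4], 0], [[-0.1, 0.1, 0.2], [-1.3, 0.35, 1.0], 0], [[-0.1, 0.1, 0.2], [-1.6, 0.35, 1.7], 0], [[-0.1, 0.1, 0.2], [-1.73, 0.35, 2.28], 0], [[-0.1, 0.1, 0.2], [-1.73, 0.35, 2.28], 0], [[-0.1, 0.1, 0.2], [-1.73, 0.35, 2.28], 0], [[-0.1, 0.1, 0.2], [-1.73, 0.35, 2.28], 0], [[-0.1, 0.1, 0.2], [-1.73, 0.35, 2.28], 0]]'

```text
time_s: 2.9
eef_pos: [0.4996, 0.0046, 0.1333]
orientation: [0.943, -0.007, 0.334, 0.004]
wrist_force: [0.1, 0.1, 0.3]
opening: -0.001
grip_force: 0.0
```

```bash
python3 -c "
from h import *
p,R=state()
for q in((.488,.011,.128),(.465,.011,.128)):print(units(p,R,q,40))
cv2.imwrite('pics/side1.png',r.grab_frame('side')[:,:,::-1])"
```

```text
t 2.9 p [0.5   0.005 0.133] zaxis [ 0.629 -0.013 -0.777] q [ 1.221 -0.5   -1.179  2.416 -1.156  0.432 -0.697] F [0.082 0.114 0.309] op -0.0010295013532786092
(array([ 0.15,  0.2 , -0.11]), array([-0.25, -0.13, -0.06]))
(array([ 0.15,  0.2 , -0.11]), array([-0.61, -0.12, -0.35]))
```

View pics/side1.png

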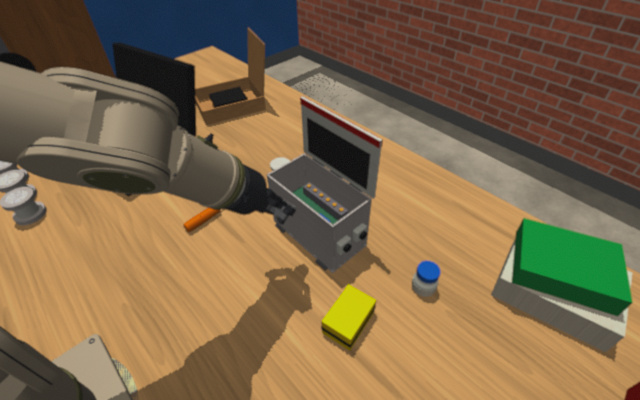

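```bash
cat > fk.py <<'E'
import numpy as np, itertools
from scipy.optimize import least_squares
from scipy.spatial.transform import Rotation as Ro
D=[([1.12541,.33285,-.06467,1.46084,.02158,1.34989,-.08849],[.2563,-.5697,.2306],[.97774,.20982,-.00016,-.00062]),
([.673,-.158,-.467,1.769,-.071,1.515,-1.355],[.404,-.101,.332],[1,0,0,0]),
([.257,-.498,-.381,2.291,-.159,.634,-1.602],[.4818,.0293,.2708],[.941,.009,.337,-.001]),
([1.221,-.5,-1.179,2.416,-1.156,.432,-.697],[.4996,.0046,.1333],[.943,-.007,.334,.004])]
# v: h,L1,L2,L3, x/y offsets elbow, wrist, base yaw, tool yaw, 
def fk(q,v,s):
    R=Ro.from_euler("ZYZ",[s[0]*q[0]+v[8],q[1],s[1]*q[2]]);p=np.array([0,0,v[0]])+R.apply([v[4],v[5],v[1]])
    R=R*Ro.from_euler("YZ",[q[3],s[2]*q[4]]);p=p+R.apply([v[6],v[7],v[2]])
    R=R*Ro.from_euler("YZ",[q[5],s[3]*q[6]+v[9]]);p=p+R.apply([0,0,v[3]])
    return p,R
def fit(s):
    best=None
    for y0 in(0,1.57,3.14,-1.57):
        f=lambda v:np.concatenate([np.r_[fk(q,v,s)[0]-p,.3*(Ro.from_quat(o).inv()*fk(q,v,s)[1]).as_rotvec()] for q,p,o in D])
        o=least_squares(f,[.2,.44,.45,.3,0,0,0,0,0,y0])
        if best is None or o.cost<best.cost:best=o
    return best
E
python3 - <<'E'
from fk import *
L=sorted(((lambda o:(o.cost,s,o.x.round(4)))(fit(s)) for s in itertools.product([1,-1],repeat=4)),key=lambda a:a[0])
for l in L[:3]:print(l)
E
```

```text
(np.float64(2.0788517078183807e-05), (-1, -1, -1, -1), array([ 0.2547,  0.4587,  0.4875,  0.3458, -0.0039, -0.0332,  0.0039,
       -0.016 ,  0.007 ,  1.5776]))
(np.float64(0.07192065840718885), (-1, 1, 1, -1), array([-0.0388, -0.8009, -0.0097, -0.5409,  0.2016, -0.195 , -0.5676,
       -0.2699,  1.55  ,  2.533 ]))
(np.float64(0.08370433657992894), (1, 1, 1, 1), array([ 2.0964, -1.1715,  0.1598,  0.1841, -0.0388, -0.4206,  0.5349,
        0.0655,  0.2778,  4.7441]))
```

```bash
cat >> fk.py <<'E'
S=(-1,-1,-1,-1);V=fit(S).x
lo=np.array([-2.6,-.5,-1.47,.16,-1.27,.06,-2.6]);hi=np.array([2.6,2.12,1.34,2.42,4.41,2.06,2.6])
def Rs(side,T,fx): # fingers pointing -side*y and down, tool x = fx*world x
    t=np.radians(T);z=np.array([0,-side*np.sin(t),-np.cos(t)]);x=np.array([fx,0,0.]);return Ro.from_matrix(np.c_[x,np.cross(z,x),z])
def ik(p,R,q0):
    f=lambda q:np.r_[(fk(q,V,S)[0]-p)*20,3*(R.inv()*fk(q,V,S)[1]).as_rotvec(),.02*(q-q0)]
    return least_squares(f,np.clip(q0,lo+.06,hi-.06),bounds=(lo+.05,hi-.05))
E
python3 - <<'E'
from fk import *
np.set_printoptions(precision=2,suppress=True)
rng=np.random.default_rng(0)
q0s=[np.array([.3,-.2,-.3,1.8,0,1,-1.5])]+[rng.uniform(lo,hi) for _ in range(12)]
for side in(1,-1):
  for fx in(1,-1):
    for T in(45,55):
      R=Rs(side,T,fx);yt=.011+side*.095
      o=min((ik([.5,yt,.125],R,q) for q in q0s),key=lambda o:np.linalg.norm(o.fun[:6]))
      res=[np.linalg.norm(o.fun[:6])];q=o.x;Q=[q]
      for p in((.53,yt,.21),(.53,yt+side*.06,.25),(.67,yt+side*.06,.26),(.67,yt,.26)):
        o=ik(p,R,q);q=o.x;Q.append(q);res.append(np.linalg.norm(o.fun[:6]))
      print(side,fx,T,np.array(res),Q[0],Q[-1])
E
```

```text
1 1 45 [0. 0. 0. 0. 0.] [-1.39  0.81  1.    1.7   0.04  1.32 -2.02] [-1.02  0.9   0.98  1.13  0.06  1.59 -1.78]
1 1 55 [0. 0. 0. 0. 0.] [-1.4   0.94  1.    1.66  0.09  1.38 -2.06] [-1.05  1.    1.    1.12  0.14  1.62 -1.81]
1 -1 45 [0. 0. 0. 0. 0.] [ 0.06  0.68 -0.99  1.73  0.94  1.82  0.39] [-0.16  0.72 -0.66  1.16  1.    1.94  0.86]
1 -1 55 [0. 0. 0. 0. 0.] [-0.08  0.76 -0.89  1.68  0.99  1.94  0.35] [-0.39  0.75 -0.33  1.14  0.95  1.93  0.9 ]
-1 1 45 [0. 0. 0. 0. 0.] [ 1.37  0.76 -1.18  1.73 -0.07  1.28 -1.3 ] [ 1.01  0.86 -1.14  1.17 -0.03  1.55 -1.54]
-1 1 55 [0. 0. 0. 0. 0.] [ 1.39  0.89 -1.17  1.69 -0.11  1.34 -1.26] [ 1.04  0.95 -1.17  1.15 -0.11  1.57 -1.5 ]
-1 -1 45 [0. 0. 0. 0. 0.] [ 1.48  0.97 -1.42  1.74  0.18  1.31  1.62] [ 1.06  0.95 -1.33  1.17  0.13  1.57  1.5 ]
-1 -1 55 [0. 0. 0. 0. 0.] [ 1.49  1.11 -1.42  1.7   0.14  1.36  1.66] [ 1.09  1.05 -1.36  1.15  0.05  1.57  1.54]
```

```bash
cat > u.py <<'E'
from h import *
from fk import Rs
RT=Rs(-1,55,1)
def go(*ps):
    p,R=state();print("turn",((R.inv()*RT).as_rotvec(degrees=True)/5).round(2))
    for q in ps:print(q,(R.inv().apply(np.array(q)-p)/.05).round(2))
E
python3 -c "
from u import *
go((.47,-.05,.2),(.48,-.17,.30),(.50,-.20,.30))"
```

```text
t 2.95 p [0.499 0.002 0.131] zaxis [ 0.628 -0.016 -0.778] q [ 1.237 -0.499 -1.19   2.417 -1.167  0.432 -0.687] F [-0.223  0.897 -0.672] op -0.0001946356560457115
turn [10.68 -7.27  3.54]
(0.47, -0.05, 0.2) [ 0.42  1.06 -1.43]
(0.48, -0.17, 0.3) [ 1.87  3.46 -2.82]
(0.5, -0.2, 0.3) [ 2.19  4.05 -2.56]
```

Request:
servo_tool --targets '[[[0, 0, 0], [0.2, 0.5, -0.7], 0], [[0, 0, 0], [0.42, 1.06, -1.43], 0], [[2, -1.4, 0.7], [0.9, 1.8, -2], 0], [[3.5, -2.4, 1.2], [1.4, 2.6, -2.4], 0], [[5, -3.4, 1.7], [1.87, 3.46, -2.82], 0], [[6.5, -4.4, 2.2], [2.19, 4.05, -2.56], 0], [[8, -5.4, 2.6], [2.19, 4.05, -2.56], 0], [[9.5, -6.4, 3.1], [2.19, 4.05, -2.56], 0], [[10.68, -7.27, 3.54], [2.19, 4.05, -2.56], 0], [[10.68, -7.27, 3.54], [2.19, 4.05, -2.56], 0]]'

```text
time_s: 3.95
eef_pos: [0.5004, -0.1986, 0.3015]
orientation: [0.894, 0.001, 0.008, -0.447]
wrist_force: [0.2, 0.2, 0.2]
opening: 0.002
grip_force: 0.0
```

```bash
python3 -c "
from u import *
go((.60,-.20,.30),(.68,-.18,.30),(.68,-.16,.265))"
```

```text
t 3.95 p [ 0.5   -0.199  0.301] zaxis [ 0.014  0.8   -0.6  ] q [ 0.996  0.541 -0.437  1.348 -0.558  1.808 -1.002] F [0.248 0.173 0.225] op 0.0017132975686154244
turn [ 0.37 -0.16  0.1 ]
(0.6, -0.2, 0.3) [1.99 0.06 0.02]
(0.68, -0.18, 0.3) [ 3.59 -0.17  0.37]
(0.68, -0.16, 0.265) [3.58 0.15 1.11]
```

Request:
servo_tool --targets '[[[0.37, -0.16, 0.1], [1, 0, 0], 0], [[0.37, -0.16, 0.1], [2, 0, 0], 0], [[0.37, -0.16, 0.1], [2.9, -0.1, 0.2], 0], [[0.37, -0.16, 0.1], [3.59, -0.17, 0.37], 0], [[0.37, -0.16, 0.1], [3.58, 0.15, 1.11], 0], [[0.37, -0.16, 0.1], [3.58, 0.15, 1.11], 0], [[0.37, -0.16, 0.1], [3.58, 0.15, 1.11], 0]]'

```text
time_s: 4.65
eef_pos: [0.6802, -0.158, 0.2661]
orientation: [0.888, 0.001, 0.001, -0.461]
wrist_force: [-0.8, -0.5, 0.7]
opening: -0.001
grip_force: 0.0
```

```bash
python3 -c "
from u import *
go((.68,-.065,.250),(.66,-.065,.25))
a=r.grab_frame('side')[60:300,220:460,::-1];b=r.grab_frame('scene')[60:260,200:400,::-1]
a=cv2.resize(a,(400,400));b=cv2.resize(b,(400,400));cv2.imwrite('pics/c2.png',np.hstack([a,b]))"
```

```text
t 4.65 p [ 0.68  -0.158  0.266] zaxis [ 0.001  0.818 -0.576] q [ 0.728  0.858 -0.44   0.936 -0.558  1.771 -1.213] F [-0.767 -0.535  0.733] op -0.001293658986922549
turn [ 0.03 -0.01  0.03]
(0.68, -0.065, 0.25) [-0.   -0.81  1.71]
(0.66, -0.065, 0.25) [-0.4  -0.81  1.71]
```

View pics/c2.png

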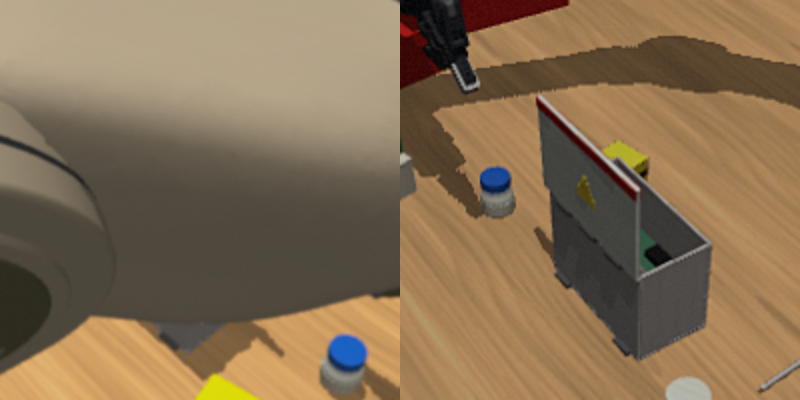

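Request:
servo_tool --targets '[[[0, 0, 0], [0, -0.4, 0.85], 0], [[0, 0, 0], [0, -0.81, 1.71], 0], [[0, 0, 0], [0, -0.81, 1.71], 0], [[0, 0, 0], [-0.3, -0.81, 1.71], 0], [[0, 0, 0], [-0.5, -0.81, 1.71], 0], [[0, 0, 0], [-0.5, -0.81, 1.71], 0]]'

```text
time_s: 5.35
eef_pos: [0.6556, -0.0674, 0.2533]
orientation: [0.888, 0.001, 0.005, -0.46]
wrist_force: [0.1, -0.3, 0.8]
opening: 0.001
grip_force: 0.0
```

```bash
python3 -c "
from u import *
go((.616,-.065,.250))"
```

```text
t 5.35 p [ 0.656 -0.067  0.253] zaxis [ 0.008  0.817 -0.576] q [ 0.724  0.712 -0.485  1.221 -0.594  1.593 -1.187] F [ 0.119 -0.295  0.762] op 0.0010098087702837956
turn [ 0.04 -0.09  0.07]
(0.616, -0.065, 0.25) [-0.79  0.02  0.07]
```

Request:
servo_tool --targets '[[[0, -0.09, 0.05], [-0.1, 0, 0.03], 0], [[0, -0.09, 0.05], [-0.2, 0, 0.05], 0], [[0, -0.09, 0.05], [-0.28, 0, 0.05], 0], [[0, -0.09, 0.05], [-0.36, 0, 0.05], 0], [[0, -0.09, 0.05], [-0.43, 0, 0.05], 0], [[0, -0.09, 0.05], [-0.5, 0, 0.05], 0], [[0, -0.09, 0.05], [-0.57, 0, 0.05], 0], [[0, -0.09, 0.05], [-0.63, 0, 0.05], 0], [[0, -0.09, 0.05], [-0.69, 0, 0.05], 0], [[0, -0.09, 0.05], [-0.74, 0, 0.05], 0]]'

```text
time_s: 6.35
eef_pos: [0.6188, -0.0635, 0.2502]
orientation: [0.887, 0.002, -0.0, -0.461]
wrist_force: [0.4, -0.2, 0.7]
opening: -0.004
grip_force: 0.3
```

```bash
cat >> u.py <<'E'
import sys
def lid(tag):
    # track the lid's spool-side end of the red strip in the scene view: rows/cols of reddish pixels
    im=r.grab_frame('scene');cv2.imwrite(f'pics/{tag}.png',im[:,:,::-1]);h=cv2.cvtColor(im,cv2.COLOR_RGB2HSV)
    m=(((h[...,0]<8)|(h[...,0]>172))&(h[...,1]>120)&(h[...,2]>60)).astype(np.uint8);m[:100]=0;m[260:]=0;m[:,:262]=0;m[:,400:]=0
    n,l,st,c=cv2.connectedComponentsWithStats(m,connectivity=8)
    if n<2: print("no red");return
    k=1+np.argmax(st[1:,4]);p=np.argwhere(l==k);e=p[p[:,1].argmax()];e0=p[p[:,1].argmin()]
    # cast the spool-side end onto plane y=.114
    o,v=ray("scene",(e[1],e[0]));P=o+v*((.114-o[1])/v[1])
    print("red",len(p),"end",e[::-1],"other",e0[::-1],"P",P,"theta",np.arctan2(P[2]-.1455,.6275-P[0]))
E
python3 -c "
from u import *
go((.618,-.15,.260)); lid('l0')"
```

```text
t 6.35 p [ 0.619 -0.064  0.25 ] zaxis [-0.002  0.819 -0.574] q [ 0.768  0.651 -0.493  1.33  -0.604  1.582 -1.148] F [ 0.395 -0.174  0.748] op -0.004220254514228946
turn [0.01 0.02 0.03]
(0.618, -0.15, 0.26) [-0.02  0.83 -1.53]
red 294 end [329 151] other [279 105] P [0.603 0.114 0.278] theta 1.3883111870180622
```

Request:
servo_tool --targets '[[[0, 0, 0], [-0.07, 0, 0], 0], [[0, 0, 0], [-0.14, 0, 0], 0], [[0, 0, 0], [-0.2, 0, 0], 0]]'

```text
time_s: 6.7
eef_pos: [0.6089, -0.0634, 0.2503]
orientation: [0.887, 0.002, -0.0, -0.461]
wrist_force: [0.1, 0.1, -0.7]
opening: -0.0
grip_force: 0.2
```

```bash
python3 -c "
from u import *
lid('l1');go((.62,-.064,.250),(.62,-.135,.26),(.56,-.16,.25),(.52,-.16,.22),(.535,-.10,.20))"
```

```text
red 316 end [334 151] other [283 105] P [0.59  0.114 0.272] theta 1.2806648018475084
t 6.75 p [ 0.609 -0.064  0.25 ] zaxis [-0.002  0.819 -0.574] q [ 0.782  0.632 -0.495  1.359 -0.607  1.581 -1.136] F [ 0.423 -0.155  0.614] op -0.0039729572763875075
turn [0.01 0.02 0.03]
(0.62, -0.064, 0.25) [ 0.23  0.01 -0.  ]
(0.62, -0.135, 0.26) [ 0.23  0.66 -1.28]
(0.56, -0.16, 0.25) [-0.98  1.11 -1.57]
(0.52, -0.16, 0.22) [-1.78  1.6  -1.23]
(0.535, -0.1, 0.2) [-1.47  1.24 -0.02]
```

Request:
servo_tool --targets '[[[0, 0, 0], [0.3, 0.3, -0.7], 0], [[0, 0, 0], [0.23, 0.66, -1.4], 0], [[0, 0, 0], [-0.6, 1.1, -1.45], 0], [[0, 0, 0], [-1.38, 1.43, -1.34], 0], [[0, 0, 0], [-1.88, 1.97, -0.72], 0], [[0, 0, 0], [-1.8, 1.6, -0.2], 0], [[0, 0, 0], [-1.76, 1.29, 0.42], 0]]'

```text
time_s: 7.45
eef_pos: [0.5208, -0.0838, 0.1848]
orientation: [0.887, -0.0, 0.0, -0.462]
wrist_force: [1.5, 0.7, 0.6]
opening: 0.003
grip_force: 0.0
```

```bash
python3 -c "
from u import *
lid('l2');go((.521,-.084,.185))"
```

```text
red 339 end [338 150] other [287 105] P [0.579 0.114 0.27 ] theta 1.1992214536082921
t 7.5 p [ 0.521 -0.076  0.185] zaxis [-0.007  0.821 -0.571] q [ 0.903  0.57  -0.492  1.608 -0.591  1.511 -0.955] F [2.956 4.851 0.754] op -0.001608238576298602
turn [-0.04  0.08  0.06]
(0.521, -0.084, 0.185) [ 0.01  0.1  -0.12]
```

Request:
servo_tool --targets '[[[0, 0, 0], [0, 0, 0], 0], [[0, 0, 0], [0, 0, 0], 0], [[0, 0, 0], [0, 0, 0], 0], [[0, 0, 0], [0, 0, 0], 0], [[0, 0, 0], [0, 0, 0], 0], [[0, 0, 0], [0, 0, 0], 0]]'

```text
time_s: 8.1
eef_pos: [0.5213, -0.0838, 0.1853]
orientation: [0.887, 0.001, -0.0, -0.462]
wrist_force: [-0.3, -0.2, 0.2]
opening: 0.001
grip_force: 0.0
```

```bash
python3 -c "
from u import *
lid('l3');go((.521,-.084,.185))"
```

```text
red 357 end [343 149] other [291 108] P [0.565 0.114 0.266] theta 1.0967684899799681
t 8.15 p [ 0.521 -0.084  0.185] zaxis [-0.002  0.819 -0.574] q [ 0.906  0.573 -0.486  1.599 -0.587  1.516 -0.954] F [-0.547 -0.016 -0.637] op 0.0006642772514643671
turn [0.01 0.02 0.03]
(0.521, -0.084, 0.185) [-0.01  0.01 -0.  ]
```

Request:
servo_tool --targets '[[[0, 0, 0], [0, 0, 0], 0], [[0, 0, 0], [0, 0, 0], 0], [[0, 0, 0], [0, 0, 0], 0], [[0, 0, 0], [0, 0, 0], 0], [[0, 0, 0], [0, 0, 0], 0], [[0, 0, 0], [0, 0, 0], 0], [[0, 0, 0], [0, 0, 0], 0], [[0, 0, 0], [0, 0, 0], 0], [[0, 0, 0], [0, 0, 0], 0], [[0, 0, 0], [0, 0, 0], 0]]'

```text
time_s: 9.15
eef_pos: [0.5213, -0.0835, 0.1854]
orientation: [0.887, 0.002, -0.0, -0.461]
wrist_force: [0.0, -0.3, -0.1]
opening: 0.002
grip_force: 0.0
```

```bash
python3 -c "
from u import *
lid('l4');state()"
```

```text
red 374 end [356 153] other [303 113] P [0.528 0.114 0.238] theta 0.7451114305149454
t 9.2 p [ 0.521 -0.084  0.185] zaxis [-0.002  0.819 -0.574] q [ 0.906  0.573 -0.486  1.599 -0.587  1.516 -0.954] F [-0.371  0.41  -1.038] op 0.0014634991937797486
```

Request:
servo_tool --targets '[[[0, 0, 0], [0, 0, 0], 0], [[0, 0, 0], [0, 0, 0], 0], [[0, 0, 0], [0, 0, 0], 0], [[0, 0, 0], [0, 0, 0], 0], [[0, 0, 0], [0, 0, 0], 0], [[0, 0, 0], [0, 0, 0], 0], [[0, 0, 0], [0, 0, 0], 0]]'

```text
time_s: 9.9
eef_pos: [0.5212, -0.0835, 0.1853]
orientation: [0.887, 0.002, -0.0, -0.461]
wrist_force: [-0.8, 0.4, -1.7]
opening: 0.0
grip_force: 0.8
```

```bash
python3 -c "
from u import *
lid('l5');go((.491,-.084,.124))
b=cv2.imread('pics/l5.png')[80:260,230:410];cv2.imwrite('pics/l5c.png',cv2.resize(b,(540,540)))"
```

```text
red 375 end [360 156] other [307 115] P [0.515 0.114 0.223] theta 0.6030340683042704
t 9.95 p [ 0.521 -0.083  0.185] zaxis [-0.002  0.819 -0.574] q [ 0.906  0.573 -0.486  1.599 -0.587  1.516 -0.954] F [-0.939 -0.273 -1.811] op -0.00026149893235345424
turn [0.01 0.02 0.03]
(0.491, -0.084, 0.124) [-0.61  1.01  0.7 ]
```

View pics/l5c.png

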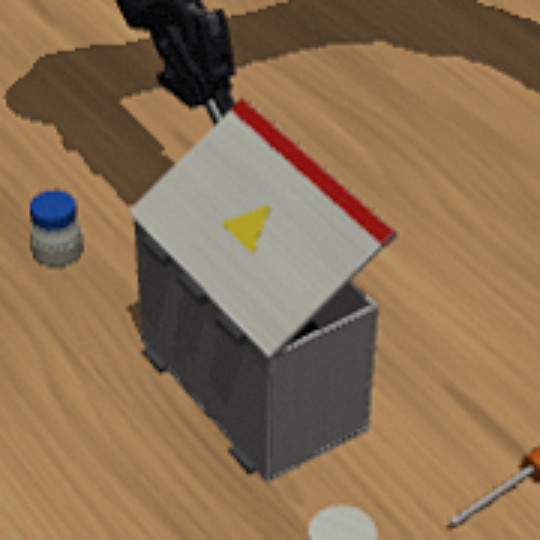

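Run:
```python
import numpy as np
def pos(t):
    c=.6275-.135*np.cos(t)+.005;return c,.1455+(.6275-c-.011)*np.tan(t)-.0255
x0,z0=pos(.6)
for t in np.arange(.58,-.03,-.02):
    x,z=pos(t);print(round(t,2),round((x-x0)/.05,2),round(-.819*(z-z0)/.05,2),round(-.574*(z-z0)/.05,2),round(x,4),round(z,4))
```

```text
0.58 -0.03 0.03 0.02 0.5196 0.1835
0.56 -0.06 0.06 0.04 0.5181 0.1817
0.54 -0.09 0.09 0.06 0.5167 0.1798
0.52 -0.11 0.12 0.08 0.5153 0.1779
0.5 -0.14 0.15 0.11 0.514 0.176
0.48 -0.17 0.18 0.13 0.5128 0.174
0.46 -0.19 0.22 0.15 0.5115 0.172
0.44 -0.21 0.25 0.18 0.5104 0.17
0.42 -0.24 0.28 0.2 0.5092 0.1679
0.4 -0.26 0.32 0.22 0.5082 0.1658
0.38 -0.28 0.35 0.25 0.5071 0.1637
0.36 -0.3 0.39 0.27 0.5062 0.1615
0.34 -0.32 0.42 0.3 0.5052 0.1594
0.32 -0.33 0.46 0.32 0.5044 0.1572
0.3 -0.35 0.5 0.35 0.5035 0.1549
0.28 -0.37 0.53 0.37 0.5028 0.1527
0.26 -0.38 0.57 0.4 0.502 0.1504
0.24 -0.39 0.61 0.43 0.5014 0.1482
0.22 -0.41 0.65 0.45 0.5008 0.1459
0.2 -0.42 0.68 0.48 0.5002 0.1436
0.18 -0.43 0.72 0.51 0.4997 0.1413
0.16 -0.44 0.76 0.53 0.4992 0.1389
0.14 -0.45 0.8 0.56 0.4988 0.1366
0.12 -0.45 0.84 0.59 0.4985 0.1342
0.1 -0.46 0.87 0.61 0.4982 0.1319
0.08 -0.46 0.91 0.64 0.4979 0.1295
0.06 -0.47 0.95 0.67 0.4977 0.1271
0.04 -0.47 0.99 0.69 0.4976 0.1248
0.02 -0.47 1.03 0.72 0.4975 0.1224
-0.0 -0.47 1.07 0.75 0.4975 0.12
-0.02 -0.47 1.11 0.78 0.4975 0.1176
```

Request:
servo_tool --targets '[[[0, 0, 0], [-0.03, 0.03, 0.02], 0], [[0, 0, 0], [-0.06, 0.06, 0.04], 0], [[0, 0, 0], [-0.09, 0.09, 0.06], 0], [[0, 0, 0], [-0.11, 0.12, 0.08], 0], [[0, 0, 0], [-0.14, 0.15, 0.11], 0], [[0, 0, 0], [-0.17, 0.18, 0.13], 0], [[0, 0, 0], [-0.19, 0.22, 0.15], 0], [[0, 0, 0], [-0.21, 0.25, 0.18], 0], [[0, 0, 0], [-0.24, 0.28, 0.2], 0], [[0, 0, 0], [-0.26, 0.32, 0.22], 0]]'

```text
time_s: 10.95
eef_pos: [0.5082, -0.0837, 0.1658]
orientation: [0.887, 0.002, -0.0, -0.462]
wrist_force: [-0.2, 0.3, -1.8]
opening: 0.004
grip_force: 0.4
```

```bash
python3 -c "
from u import *
lid('l6');go((.5002,-.084,.1436))"
```

```text
red 366 end [364 162] other [311 120] P [0.501 0.114 0.198] theta 0.3963813749722562
t 11.0 p [ 0.508 -0.084  0.165] zaxis [-0.002  0.819 -0.574] q [ 0.919  0.578 -0.481  1.641 -0.58   1.49  -0.918] F [-1.072 -1.198 -2.649] op -0.0027201861997462806
turn [0.   0.02 0.03]
(0.5002, -0.084, 0.1436) [-0.16  0.36  0.25]
```

Tracking exactly (0.40 rad). Continue: 0.40 → 0.20.

Request:
servo_tool --targets '[[[0, 0, 0], [-0.02, 0.03, 0.02], 0], [[0, 0, 0], [-0.04, 0.07, 0.05], 0], [[0, 0, 0], [-0.06, 0.1, 0.07], 0], [[0, 0, 0], [-0.08, 0.14, 0.1], 0], [[0, 0, 0], [-0.09, 0.18, 0.12], 0], [[0, 0, 0], [-0.11, 0.21, 0.15], 0], [[0, 0, 0], [-0.12, 0.25, 0.18], 0], [[0, 0, 0], [-0.14, 0.29, 0.2], 0], [[0, 0, 0], [-0.15, 0.33, 0.23], 0], [[0, 0, 0], [-0.16, 0.36, 0.25], 0]]'

```text
time_s: 12.0
eef_pos: [0.5003, -0.0839, 0.1438]
orientation: [0.887, 0.002, -0.0, -0.461]
wrist_force: [1.8, -0.9, -1.5]
opening: -0.001
grip_force: 0.7
```

```bash
python3 -c "
from u import *
lid('l7');go((.4979,-.084,.1295),(.4975,-.084,.1176))"
```

```text
red 329 end [365 169] other [313 127] P [0.496 0.114 0.174] theta 0.2148323025377104
t 12.05 p [ 0.5   -0.084  0.144] zaxis [-0.002  0.819 -0.574] q [ 0.925  0.596 -0.476  1.668 -0.571  1.459 -0.887] F [ 0.33  -0.533 -2.268] op 0.00222517230590848
turn [0.01 0.02 0.03]
(0.4979, -0.084, 0.1295) [-0.05  0.23  0.16]
(0.4975, -0.084, 0.1176) [-0.05  0.43  0.29]
```

Request:
servo_tool --targets '[[[0, 0, 0], [-0.01, 0.03, 0.02], 0], [[0, 0, 0], [-0.01, 0.06, 0.04], 0], [[0, 0, 0], [-0.02, 0.09, 0.06], 0], [[0, 0, 0], [-0.03, 0.12, 0.08], 0], [[0, 0, 0], [-0.03, 0.15, 0.1], 0], [[0, 0, 0], [-0.04, 0.18, 0.12], 0], [[0, 0, 0], [-0.04, 0.21, 0.14], 0], [[0, 0, 0], [-0.05, 0.24, 0.16], 0], [[0, 0, 0], [-0.05, 0.27, 0.18], 0], [[0, 0, 0], [-0.05, 0.3, 0.2], 0]]'

```text
time_s: 13.05
eef_pos: [0.4978, -0.0842, 0.1258]
orientation: [0.887, 0.002, -0.0, -0.462]
wrist_force: [0.1, -0.0, -0.1]
opening: 0.002
grip_force: 0.1
```

```bash
python3 -c "
from u import *
lid('l8');state()"
```

```text
red 291 end [366 175] other [314 132] P [0.491 0.114 0.153] theta 0.05212614962725109
t 13.1 p [ 0.498 -0.084  0.126] zaxis [-0.002  0.819 -0.574] q [ 0.925  0.618 -0.471  1.679 -0.564  1.435 -0.868] F [ 0.165  0.367 -0.561] op -0.0003878920901405027
```

Request:
servo_tool --targets '[[[0, 0, 0], [0, 0.02, 0.015], 0], [[0, 0, 0], [0, 0.04, 0.03], 0], [[0, 0, 0], [0, 0.06, 0.045], 0], [[0, 0, 0], [0, 0.08, 0.06], 0], [[0, 0, 0], [0, 0.1, 0.075], 0], [[0, 0, 0], [0, 0.12, 0.09], 0], [[0, 0, 0], [0, 0.14, 0.1], 0], [[0, 0, 0], [0, 0.16, 0.11], 0], [[0, 0, 0], [0, 0.18, 0.125], 0], [[0, 0, 0], [0, 0.2, 0.14], 0]]'

```text
time_s: 14.1
eef_pos: [0.4979, -0.0843, 0.1137]
orientation: [0.887, 0.002, -0.0, -0.461]
wrist_force: [-0.2, 0.4, -0.1]
opening: -0.0
grip_force: 0.0
```

```bash
python3 -c "
from u import *
lid('l9');go((.4975,-.084,.112),(.4975,-.12,.112),(.45,-.12,.12),(.43,-.16,.2))"
```

```text
red 291 end [366 175] other [314 132] P [0.491 0.114 0.153] theta 0.05212614962725109
t 14.15 p [ 0.498 -0.084  0.113] zaxis [-0.002  0.819 -0.574] q [ 0.922  0.636 -0.468  1.682 -0.558  1.418 -0.856] F [-0.555  1.022 -0.709] op -0.0010583873204686018
turn [0.01 0.02 0.03]
(0.4975, -0.084, 0.112) [-0.01  0.02  0.02]
(0.4975, -0.12, 0.112) [-0.01  0.43 -0.57]
(0.45, -0.12, 0.12) [-0.96  0.3  -0.66]
(0.43, -0.16, 0.2) [-1.36 -0.55 -2.23]
```

Request:
servo_tool --targets '[[[0, 0, 0], [-0.2, 0.1, -0.15], 0], [[0, 0, 0], [-0.6, 0.2, -0.4], 0], [[0, 0, 0], [-0.96, 0.3, -0.66], 0], [[0, 0, 0], [-1.2, -0.1, -1.4], 0], [[0, 0, 0], [-1.36, -0.55, -2.23], 0], [[0, 0, 0], [-1.36, -0.55, -2.23], 0], [[0, 0, 0], [-1.36, -0.55, -2.23], 0], [[0, 0, 0], [-1.36, -0.55, -2.23], 0]]'

```text
time_s: 14.95
eef_pos: [0.4294, -0.1597, 0.1996]
orientation: [0.887, 0.002, -0.001, -0.462]
wrist_force: [0.9, -0.5, -0.5]
opening: 0.002
grip_force: 0.0
```

```bash
python3 -c "
from u import *
lid('l10');state()
cv2.imwrite('pics/c3.png',cv2.imread('pics/l10.png')[80:320,180:480])"
```

```text
red 289 end [365 174] other [314 133] P [0.495 0.114 0.158] theta 0.09078319829517373
t 15.0 p [ 0.429 -0.159  0.199] zaxis [-0.003  0.82  -0.573] q [ 1.061  0.505 -0.431  1.652 -0.534  1.653 -0.821] F [-0.392 -0.027 -0.014] op 0.004382292021822305
```

View pics/c3.png

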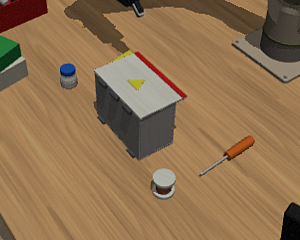

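```bash
python3 -c "
from rig import r
print(r.sign_off())"
```

```text
the job is handed in; nothing more can be done
None
```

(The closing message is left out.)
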